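# Refit the sampling arm of a spectrophotometer

## Robot

A 6-joint arm with a two-finger parallel gripper is mounted at the origin on the work surface. World frame = base frame: x ahead of the robot, y to its left, z up, the work surface at z = 0. Lengths are in m, angles in degrees, forces in N, time in s.
With the tool pointing down it reaches from about 0.4 to 0.825 m from the base axis. Payload 7 kg.
Tool frame: the origin (TCP) lies at the very end of the fingers, on their centre line; the grasp point (between the pads) lies 19 mm behind it; z points along the fingers, y is the line along which they close (so a half turn about z gives the same grasp; the last joint's range is limited). The gripper opens to 85 mm and grips with 20 to 120 N. Pads are 22 mm wide; open, the fingers measure 114 mm over their backs; the gripper's body (76 mm by 85 mm) begins 54 mm behind the grasp point. The pads swing forward as they close: fully open they stand 13 mm farther back than shut.
Start: joints at [-49.326, 20.546, 0.682, 0, -70.136, -16.507], TCP at [0.276, -0.616, 0.231] pointing down, gripper open.
Joint ranges: [-176.03, 176.03], [-82.01, 121.73], [-58.28, 71.71], [-173.87, 95.51], [-174.79, -0.11], [-173.66, 173.66]. Speed limits (degrees/s): [136.94, 136.94, 172.46, 180, 180, 180].

## Interface

Orientations are given as [roll, pitch, yaw] about the fixed x, y, z axes, in that order (R = Rz(yaw) Ry(pitch) Rx(roll)).
In Python, from cell import bot, optics gives the robot as it stands.
- The arm moves only by the tool step_arm, never from a script. Its arguments are lists of equal length, an entry for each row: "slide": the shift along the tool's x, y, z in units of 25 mm (1.0 is 25 mm), a list of three; "twist": the turn, a rotation vector about the tool's x, y, z in units of 10 degrees (1.0 is 10 degrees), a list of three; "gripper": the opening, from 0 (shut) to 1 (fully open). A call has 1 to 8 rows; each row is the pose to reach, as a shift and turn from the pose commanded when the call began, along the tool's axes at that moment; what a row does not reach only later rows make up. A row lasts 1/8 s, in which the tool goes at most 62.5 mm and 10.7 degrees, less where a joint would pass 70% of its speed; a pose out of reach is approached as far as the arm can. A call with a gripper value outside its range is refused whole. The fingers move at their own pace and stop on an object; the grip force is fixed at half the most. Time passes only in rows, so rows that repeat a pose let the fingers close. It gives the time, the measured TCP pose, the force, the opening and the grip force at its end, in the units of the state.
- bot.get_obs(): the state, without advancing time (a new reading comes with each control period).
- optics.snapshot(name): name is "scene" or "top" or "wrist"; returns a dict with "image" (480x640x3 uint8, red, green, blue), "intrinsics" (3x3 intrinsics, pixels), "k1" (the pictures are not rectified: a ray, as slopes to the right and down, at radius r is drawn at 1 + k1 r^2 times it, then the intrinsics apply), "rvec" (rotation vector, rad) and "tvec" (3), from world to camera coordinates, as OpenCV has them; the wrist camera has in their place "tool_from_camera" (4x4, takes a point from camera to tool coordinates, whose origin is the TCP and whose axes are the flange's). Camera axes: x right, y down, z forward; pixel columns grow to the right and rows downward; lengths in m; the calibration is good to about 2 mm. A picture is of the moment at which its call begins: read the wrist's pose just before it. There is no depth.
- bot.close_job(): hands the job in; it is judged then, once.
The state is a dict: "time": time; "joint_positions": joint angles; "qvel": joint speeds; "joint_torque": joint torques, N m; "position": TCP position; "tcp_rot": TCP orientation; "force": force on the tool from outside, world axes, zero at the start; "wrist_torque": the same for the moment, N m; "grip_width": finger opening in m; "gripper_force": force on a finger pad.
Only numpy, scipy, OpenCV 4.12 (cv2) and the standard library are available. Lean on these libraries where they do the work, as an engineer would, in place of code of your own. Each camera call takes 0.05 s, during which the arm holds its last target. There are 200 camera calls.

## Task

The sampling arm is going back on the spectrophotometer. Lift the dust cap off the measuring pedestal and set it down, mouth down, on the service mat; then pick the sampling arm up by its balance point and hold it level and still above its place on the instrument, head over the pedestal and hinge lug over the hinge mount, with the underside of the head about 4 cm above the pedestal, so that I can connect it from beneath. Finish while still holding it there; do not drop the cap, do not bump the instrument with the sampling arm, and leave the tools and other things lying about where they are.

Things in the scene. Friction and masses are not known exactly. Their poses are not given: they have to be found in the camera images.
- instrument: the spectrophotometer: white bench instrument, 220 mm along its x, 160 mm along y, deck on top at 120 mm, fixed; origin under its centre, z up. Along the middle of the deck stand the measuring pedestal (front, -x end) and the hinge mount (rear, +x end), 150 mm apart; both are where the arm belongs, and the arm lies along the instrument's x axis when fitted
- pedestal (a point): centre of the top face of the measuring pedestal: upright steel post 18 mm in diameter and 16 mm tall, standing on a black round shoulder 38 mm in diameter and 8 mm tall on the deck; the post's top is 24 mm above the deck, 144 mm above the bench. At the start the dust cap hides it
- hinge_mount (a point): middle of the hinge bore of the mount at the rear of the deck: aluminium fork with two upright cheeks, 41 mm apart inside, 53 mm over all, tops 168 mm above the bench; this point is 158 mm above the bench (the arm's lug goes here when fitted, with the head's underside resting on the pedestal)
- cap_center (a point): dust cap: loose black plastic cap with closed top, mouth down over the pedestal, 36 mm in outside diameter, 32 mm tall, walls 3.5 mm, cavity 28 mm deep, 35 g; it rests on the pedestal's shoulder and lifts straight off (5 mm free play around the post). The point is on its axis, half-way up (16 mm above its lower rim)
- mat: flat grey-blue service mat on the bench, 300 x 300 mm, 3 mm thick, fixed; origin under its centre, x and y along its edges
- mat_clear (a point): point on the mat's upper face, 105 mm from its centre towards its -x edge and 30 mm towards +y: middle of a strip 70 mm (x) by 150 mm (y) that is always empty, a good place for the cap (anywhere on the mat will do)
- sampler: the sampling arm: loose aluminium casting, about 0.33 kg: straight bar 18 mm wide (y), 16 mm high, between a heavy round head (48 mm diameter, 34 mm tall) at its -x end and a hinge lug (cross barrel, 28 mm diameter, 34 mm wide) at its +x end, their axes 150 mm apart. It lies on the mat on head and lug. Origin midway between head and lug, level with the head's underside; x from head to lug, z up
- sampler_balance (a point): balance point (centre of mass along the bar) of the sampling arm, half-way up its bar, where it is to be picked up: 46 mm from the head's axis and 104 mm from the lug's. As the arm lies, the bar's underside is 14 mm, this point 22 mm and the bar's top 30 mm above the mat. Axes as the arm's
- sampler_head (a point): centre of the underside of the arm's head (46 mm from the balance point along -x, 22 mm lower)
- sampler_lug (a point): middle of the bore of the arm's hinge lug (104 mm from the balance point along +x, 8 mm lower, 14 mm above the level of the head's underside)
- screwdriver: small black-handled screwdriver lying on the mat, 150 mm long, 15 mm thick; origin at the handle's front end; to be left alone
- dish: small steel dish with screws and the hinge pin, 58 mm across, 15 mm high, on the mat; origin under its centre; to be left alone
- marker: marker pen lying on the bench in front of the instrument, 135 mm long, 17 mm thick; to be left alone
- tubecap: screw cap of a sample tube lying on the bench near the marker, 33 mm across, 11 mm high; to be left alone
- tube_a: sample tube with screw cap lying on the bench behind the instrument, 115 mm long, 33 mm thick; to be left alone
Not all that is in view belongs to the job. Leave any purple look-alike of the sampler alone. Of the things shaped like the part that bears cap_center, the black one is meant.

How it is judged (in metres and radians):
On the way, in this order (a step that is already met when the one before it is completed fails the run):
1. the dust cap is lifted off the pedestal, clear of the instrument (z of cap_center in the frame of pedestal above 0.03 m and contact force between the fingers and cap above 0.1 N and contact force between cap and instrument below 0.05 N), for 0.1 s.
2. the cap stands mouth down on the mat, let go (x of cap_center in the frame of mat between -0.14 and 0.14 m and y of cap_center in the frame of mat between -0.14 and 0.14 m and z of cap_center in the frame of mat below 0.022 m and angle between cap_center's own z axis and vertical below 0.1 rad and contact force between the fingers and cap below 0.05 N and linear speed of cap below 0.02 m/s), for 0.2 s.
3. the sampling arm is lifted clear of the mat by its balance point, level (z of sampler_head in the frame of mat above 0.03 m and z of sampler_lug in the frame of mat above 0.04 m and horizontal distance between the grasp point and sampler_balance below 0.02 m and angle between sampler_balance's own z axis and vertical below 0.14 rad and contact force between the fingers and sampler above 1 N), for 0.2 s.
At the end, for the whole second after the job is handed in: Gripper holds the sampling arm within 20 mm of its balance point, still, within 5 degrees of level, not touching the instrument; head within 12 mm sideways of the pedestal, lug of the hinge mount; head 25 to 60 mm above the pedestal. Cap mouth down on the mat, centre 10+ mm inside its edge (horizontal distance between sampler_head and pedestal below 0.012 m and horizontal distance between sampler_lug and hinge_mount below 0.012 m and z of sampler_head in the frame of pedestal between 0.025 and 0.06 m and angle between sampler_balance's own z axis and vertical below 0.087 rad and horizontal distance between the grasp point and sampler_balance below 0.02 m and contact force between the fingers and sampler above 1 N and contact force between sampler and instrument below 0.05 N and linear speed of each of sampler, cap below 0.02 m/s and angular speed of sampler below 0.1 rad/s and x of cap_center in the frame of mat between -0.14 and 0.14 m and y of cap_center in the frame of mat between -0.14 and 0.14 m and z of cap_center in the frame of mat below 0.022 m and angle between cap_center's own z axis and vertical below 0.1 rad); the arm keeps its last pose, push and grip.
It fails at once if the cap is dropped (falls loose faster than 0.5 m/s, a fall of over a centimetre) (linear speed of cap above 0.5 m/s and contact force between the fingers and cap below 0.05 N).
It fails at once if the sampling arm is bumped against the instrument (over 4 N) (contact force between sampler and instrument above 4 N).
It fails at once if a bystander is moved by more than 25 mm (distance of any of screwdriver, dish, marker, tubecap, tube_a from where it was at the start of the episode above 0.025 m).
It also fails if it takes over 64 s, if anything falls off the work surface, if the arm or the gripper's body presses on something with over 40 N, if the wrist force passes 120 N, or if a joint passes its speed limit or range.

## Working session

There is one attempt and no reset: what is moved stays moved. The work goes in short steps, Python scripts to look and compute and a tool call to move; the robot and the scene stay as the last step left them, time stands still between calls to the robot, and variables do not carry over. Pictures are saved under pics/ and viewed, at most 10 in all, crops included, and the job is handed in when it is done.

Besides the shell and the picture viewer there is one more tool, called after "Emit:" as name(argument=value, ...) on one line, values as JSON. step_arm: Moves the arm, as the interface text tells. Its arguments: {"type":"object","properties":{"slide":{"type":"array","items":{"type":"array","items":{"type":"number"}}},"twist":{"type":"array","items":{"type":"array","items":{"type":"number"}}},"gripper":{"type":"array","items":{"type":"number"}}},"required":["slide","twist","gripper"]}

```bash
mkdir -p pics; cat > h.py <<'E'
import numpy as np, cv2
from scipy.spatial.transform import Rotation as R
from cell import bot, optics
def cam(name):
    o=bot.get_obs(); s=optics.snapshot(name)
    if name=="wrist":
        T=np.eye(4); T[:3,:3]=R.from_euler('xyz',o["tcp_rot"],degrees=True).as_matrix(); T[:3,3]=o["position"]
        W=T@np.array(s["tool_from_camera"])
    else:
        W=np.eye(4); r=cv2.Rodrigues(np.array(s["rvec"],float))[0]; W[:3,:3]=r.T; W[:3,3]=-r.T@np.array(s["tvec"],float).ravel()
    return s["image"],dict(K=np.array(s["intrinsics"],float),k1=float(s["k1"]),W=W)
def save(name,f):
    im,c=cam(name); cv2.imwrite("pics/"+f+".png",im[:,:,::-1]); np.savez("pics/"+f+".npz",**c)
def load(f): return dict(np.load("pics/"+f+".npz"))
def pix2w(c,uv,z):
    uv=np.array(uv,float).reshape(-1,1,2); d=np.array([c["k1"],0,0,0,0],float)
    n=cv2.undistortPoints(uv,c["K"],d)[:,0]
    v=np.c_[n,np.ones(len(n))]@c["W"][:3,:3].T; o=c["W"][:3,3]
    return o+v*((np.broadcast_to(z,len(n))-o[2])/v[:,2])[:,None]
def w2pix(c,p):
    Wi=np.linalg.inv(c["W"]); d=np.array([c["k1"],0,0,0,0],float)
    return cv2.projectPoints(np.array(p,float).reshape(-1,1,3),cv2.Rodrigues(Wi[:3,:3])[0],Wi[:3,3],c["K"],d)[0][:,0]
E
python3 -c "
from h import *
save('top','top1');save('scene','scene1')
print(bot.get_obs());print(load('top1'),load('scene1'))"
```

```text
{'time': 0.1, 'joint_positions': array([-4.93262885e+01,  2.05866866e+01,  6.38712828e-01, -1.76774057e-02,
       -7.01355873e+01, -1.65051257e+01]), 'qvel': array([ 0.00810446, -0.07565068,  0.13591634,  0.02039986,  0.06735662,
        0.00350624]), 'joint_torque': array([-2.43447968e-03, -5.84764445e+01,  2.94109261e+01,  6.95457548e+00,
       -3.12696917e-03,  3.29756190e-06]), 'position': array([ 0.27613931, -0.61545786,  0.23046247]), 'tcp_rot': array([ 1.79915160e+02, -7.80793089e-03, -1.55837427e+02]), 'force': array([ 0.11328625, -0.18843276,  0.39066279]), 'wrist_torque': array([ 0.02859231,  0.00845677, -0.01909967]), 'gripper_force': 0.0, 'grip_width': 0.08561629269796193}
{'K': array([[442.594374  ,   0.        , 312.34026744],
       [  0.        , 442.594374  , 233.4017048 ],
       [  0.        ,   0.        ,   1.        ]]), 'k1': array(-0.05839339), 'W': array([[-0.0070057 , -0.99599528,  0.08913098,  0.41314216],
       [-0.99954783,  0.00436838, -0.02974996,  0.02420519],
       [ 0.02924146, -0.0892991 , -0.99557552,  1.01359049],
       [ 0.        ,  0.        ,  0.        ,  1.        ]])} {'K': array([[488.12897999,   0.        , 319.09931429],
       [  0.        , 488.12897999, 240.24450653],
       [  0.        ,   0.        ,   1.        ]]), 'k1': array(-0.07601471), 'W': array([[-0.82867102,  0.42242781, -0.36723166,  0.89731171],
       [ 0.55972906,  0.62864082, -0.53992046,  0.60699845],
       [ 0.00277939, -0.65296667, -0.75738155,  0.93672381],
       [ 0.        ,  0.        ,  0.        ,  1.        ]])}
```

View pics/top1.png

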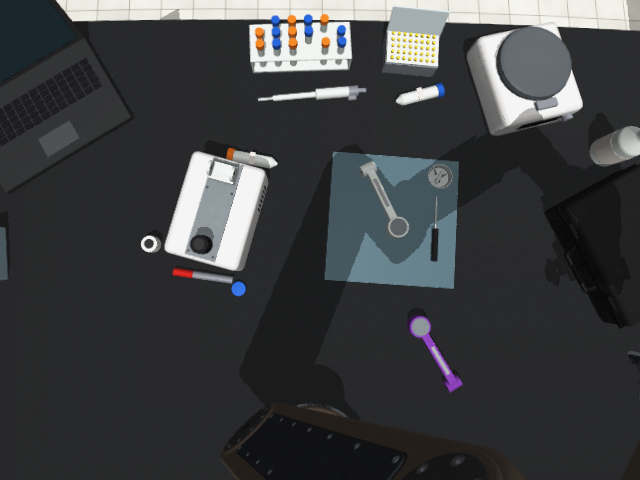

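View pics/scene1.png

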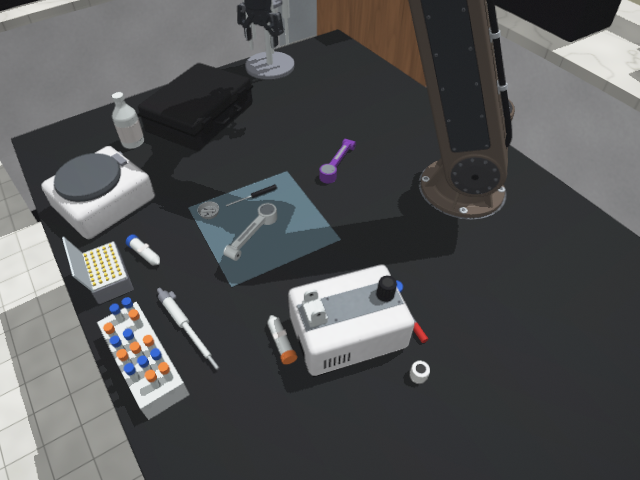

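The top view shows the cap at about (201,243), the hinge mount at (222,170), the mat corners at (333,152), (459,160), (454,288) and (325,279), and the sampler's head at (398,227) and lug at (370,168). The purple look-alike at (435,355) is off the mat. The scene view agrees; a white cap look-alike stands beside the instrument.

```bash
python3 -c "
from h import *
c=load('top1'); s=load('scene1'); np.set_printoptions(precision=4,suppress=True)
print('cap',pix2w(c,(201,243),.15),pix2w(s,(388,286),.15))
print('mount',pix2w(c,(222,170),.16),pix2w(s,(313,305),.16))
print('mat',pix2w(c,[(333,152),(459,160),(454,288),(325,279)],.003))
print('mat s',pix2w(s,[(289,172),(340,240),(233,286),(189,209)],.003))
print('head',pix2w(c,(398,227),.037),pix2w(s,(267,210),.037)); print('lug',pix2w(c,(370,168),.025),pix2w(s,(232,252),.02))
"
```

```text
cap [[0.4726 0.2156 0.15  ]] [[0.4697 0.2208 0.15  ]]
mount [[0.615  0.1748 0.16  ]] [[0.6206 0.1806 0.16  ]]
mat [[ 0.6947 -0.0557  0.003 ]
 [ 0.6768 -0.3551  0.003 ]
 [ 0.3758 -0.3319  0.003 ]
 [ 0.3993 -0.0341  0.003 ]]
mat s [[ 0.3714 -0.3217  0.003 ]
 [ 0.4003 -0.0298  0.003 ]
 [ 0.6911 -0.0539  0.003 ]
 [ 0.6727 -0.3454  0.003 ]]
head [[ 0.5141 -0.1968  0.037 ]] [[ 0.5148 -0.1943  0.037 ]]
lug [[ 0.6513 -0.1384  0.025 ]] [[ 0.6499 -0.1334  0.02  ]]
```

```bash
cat > go.py <<'E'
import sys
from h import *
x,y,z,yaw=map(float,sys.argv[1:5]); o=bot.get_obs()
A=R.from_euler('xyz',o["tcp_rot"],degrees=True); B=R.from_euler('xyz',[180,0,yaw],degrees=True)
d=A.inv().apply(np.array([x,y,z])-o["position"]); t=np.degrees((A.inv()*B).as_rotvec())
print('slide',(d/.025).round(3),'twist',(t/10).round(3),'rows',np.linalg.norm(d)/.0625,np.linalg.norm(t)/10.7)
E
python3 go.py .50 -.17 .33 -156
```

```text
slide [-15.463  12.598  -3.965] twist [ 0.008 -0.001  0.016] rows 8.134139961756224 0.017153224101956518
```

Emit:
step_arm(slide=[[-1,1,-1],[-3,2.5,-2],[-5,4.2,-3],[-7,6,-4],[-9,7.5,-4],[-11,9,-4],[-13,10.6,-4],[-15,12.2,-4]], twist=[[0,0,0],[0,0,0],[0,0,0],[0,0,0],[0,0,0],[0,0,0],[0,0,0],[0,0,0]], gripper=[1,1,1,1,1,1,1,1])

```text
time: 1.1
position: [0.4831, -0.2031, 0.3313]
tcp_rot: [180.0, 0.0, -155.8]
force: [2.5, -1.6, -0.3]
grip_width: 0.0854
gripper_force: 0.0
```

```bash
python3 -c "
from h import *
save('wrist','w1');save('top','top2');print(bot.get_obs()['position'],bot.get_obs()['qvel'])"; python3 go.py .45 .18 .33 -195.5
```

```text
[ 0.48468167 -0.20062931  0.33084411] [-4.28255852 -0.14610221 -0.45560986  0.82387991 -0.59978668  4.95176363]
slide [-5.044 14.432  0.046] twist [0.005 0.    3.997] rows 6.115312258792595 3.7354622545455154
```

View pics/w1.png

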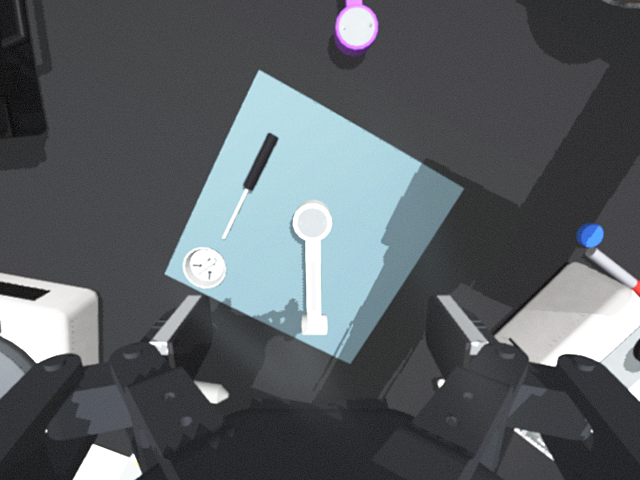

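The wrist view shows the sampler's head at (312,221), the lug at (314,325), the mat corners at (260,71), (463,188), (351,363) and (165,272), and the screwdriver and dish on the far left side.

```bash
python3 -c "
from h import *
np.set_printoptions(precision=4,suppress=True)
c=load('w1');print(c['W'])
print('mat',pix2w(c,[(260,71),(463,188),(351,363),(165,272)],.003))
print('head',pix2w(c,(312,221),.037),'lug',pix2w(c,(314,325),.025))
"; python3 go.py .48 .19 .33 -195.5
```

```text
[[-0.4091  0.8796  0.2426  0.4222]
 [ 0.9125  0.3942  0.1096 -0.2315]
 [ 0.0008  0.2662 -0.9639  0.4731]
 [ 0.      0.      0.      1.    ]]
mat [[ 0.3767 -0.3291  0.003 ]
 [ 0.3994 -0.0344  0.003 ]
 [ 0.6955 -0.0555  0.003 ]
 [ 0.6709 -0.3544  0.003 ]]
head [[ 0.5136 -0.1991  0.037 ]] lug [[ 0.6487 -0.1365  0.025 ]]
slide [-6.302 14.299  0.047] twist [0.005 0.    3.997] rows 6.250532431728778 3.7354622545455154
```

Emit:
step_arm(slide=[[-0.6,1.4,0],[-1.4,3.2,0],[-2.4,5.4,0],[-3.3,7.6,0],[-4.2,9.8,0],[-5.2,12,0],[-6,13.5,0],[-6.3,14.3,0]], twist=[[0,0,0.4],[0,0,1],[0,0,1.6],[0,0,2.2],[0,0,2.8],[0,0,3.4],[0,0,3.8],[0,0,4]], gripper=[1,1,1,1,1,1,1,1])

```text
time: 2.2
position: [0.4798, 0.1873, 0.3306]
tcp_rot: [-180.0, -0.0, 164.2]
force: [-0.0, -0.3, 1.1]
grip_width: 0.0857
gripper_force: 0.0
```

Emit:
step_arm(slide=[[0,0,0],[0,0,0]], twist=[[0,0,0],[0,0,0]], gripper=[1,1])

```text
time: 2.45
position: [0.48, 0.1849, 0.3311]
tcp_rot: [-180.0, -0.0, 164.2]
force: [0.3, 0.1, 0.6]
grip_width: 0.0852
gripper_force: 0.0
```

```bash
python3 -c "
from h import *
save('wrist','w2');print(bot.get_obs()['position'],bot.get_obs()['tcp_rot'])"
```

```text
[0.48004915 0.1846519  0.33124619] [-1.79987534e+02 -5.44169820e-03  1.64156230e+02]
```

View pics/w2.png

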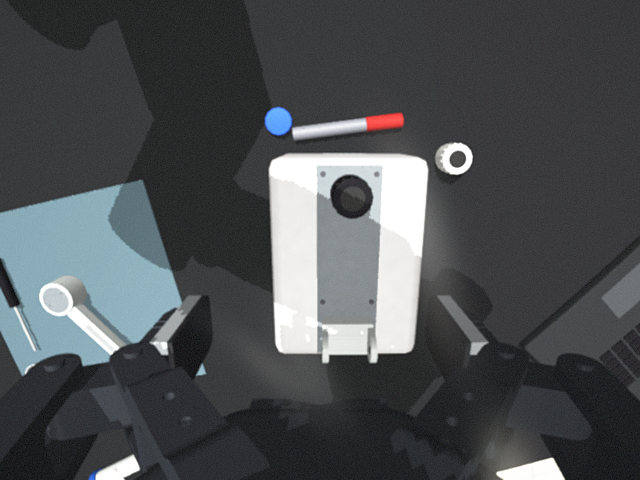

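The wrist view shows the cap's top centred near (351,196), the mount's cheeks at about x=326 and x=373 (rows 325–360), and the deck screws at (323,174), (376,174), (323,302) and (371,301).

```bash
python3 - <<'E'
from h import *
np.set_printoptions(precision=4,suppress=True)
c=load('w2')
im=cv2.imread('pics/w2.png',0); m=(im[165:230,320:385]<60).astype('uint8')
n,l,st,ce=cv2.connectedComponentsWithStats(m); k=1+st[1:,4].argmax(); print(st[k],ce[k]+[320,165])
print('cap',pix2w(c,[(351,196),ce[k]+[320,165]],[.16,.152]))
s=pix2w(c,[(323,174),(376,174),(323,302),(371,301)],.121);print(s)
d=s[2:].mean(0)-s[:2].mean(0);print('yaw',np.degrees(np.arctan2(d[1],d[0])),np.linalg.norm(d))
print('mount',pix2w(c,[(325,336),(373,336)],.168))
print(w2pix(c,[[.4726,.2156,.16]]))
E
python3 go.py .472 .217 .20 -195.5
```

```text
[  11   11   41   42 1118] [349.8989 197.2504]
cap [[0.4686 0.2167 0.16  ]
 [0.4707 0.2158 0.152 ]]
[[0.4473 0.1979 0.121 ]
 [0.4611 0.247  0.121 ]
 [0.5761 0.1618 0.121 ]
 [0.5889 0.211  0.121 ]]
yaw -15.679722653511766 0.13330644234985833
mount [[0.589  0.1596 0.168 ]
 [0.6016 0.2032 0.168 ]]
[[350.9874 200.7489]]
slide [0.662 1.158 5.25 ] twist [-0.001 -0.001 -0.034] rows 2.166612220616198 0.03215315780283966
```

Emit:
step_arm(slide=[[0.4,0.6,1.5],[0.7,1.15,3.5],[0.7,1.15,5.2],[0.7,1.15,6.5],[0.7,1.15,7.4],[0.7,1.15,7.9],[0.7,1.15,7.9],[0.7,1.15,7.9]], twist=[[0,0,0],[0,0,0],[0,0,0],[0,0,0],[0,0,0],[0,0,0],[0,0,0],[0,0,0]], gripper=[1,1,1,1,1,1,1,1])

```text
time: 3.5
position: [0.4717, 0.2182, 0.1348]
tcp_rot: [179.9, 0.1, 164.2]
force: [-0.2, -0.6, 0.5]
grip_width: 0.0854
gripper_force: 0.0
```

```bash
python3 -c "
from h import *
save('wrist','w3')
im=cv2.imread('pics/w3.png');print(w2pix(load('w3'),[[.4705,.216,.16],[.4705,.216,.144]]))"; python3 go.py .4705 .216 .133 -195.6
```

```text
[[313.84747176 330.51325277]
 [314.26017999 310.38313963]]
slide [ 0.02  -0.1    0.074] twist [ 0.009  0.006 -0.023] rows 0.05059356177869679 0.02386953003650732
```

View pics/w3.png

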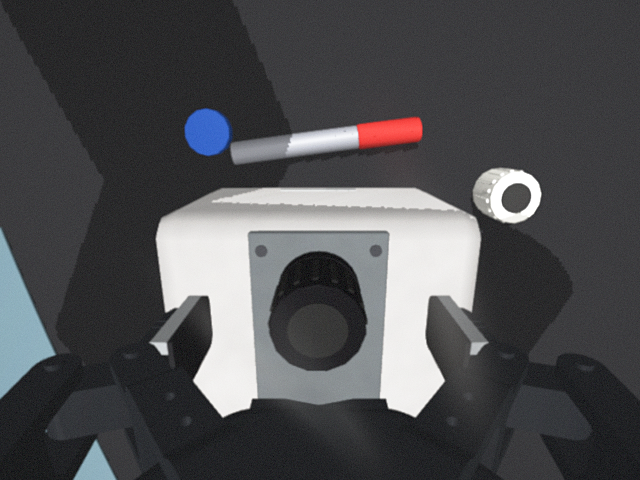

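The cap's top centre is at (317,327), midway between the open fingers.

Emit:
step_arm(slide=[[0,0,0.1],[0,0,0.1],[0,0,0.1],[0,0,0.1],[0,0,0.1],[0,0,0.1],[0,0,0.1],[0,0,0.1]], twist=[[0,0,0],[0,0,0],[0,0,0],[0,0,0],[0,0,0],[0,0,0],[0,0,0],[0,0,0]], gripper=[0.3,0.3,0.3,0.3,0.3,0.3,0.3,0.3])

```text
time: 4.55
position: [0.4713, 0.2181, 0.1317]
tcp_rot: [180.0, 0.0, 164.2]
force: [-1.2, -0.2, 5.2]
grip_width: 0.034
gripper_force: 59.8
```

Emit:
step_arm(slide=[[0,0,-0.3],[0,0,-0.8],[0,0,-1.5],[0,0,-2.5],[0,0,-3.5],[0,0,-4.2],[0,0,-4.5],[0,0,-4.5]], twist=[[0,0,0],[0,0,0],[0,0,0],[0,0,0],[0,0,0],[0,0,0],[0,0,0],[0,0,0]], gripper=[0.3,0.3,0.3,0.3,0.3,0.3,0.3,0.3])

```text
time: 5.55
position: [0.4711, 0.2181, 0.2441]
tcp_rot: [180.0, 0.0, 164.2]
force: [0.1, -1.1, -1.1]
grip_width: 0.0341
gripper_force: 59.6
```

```bash
python3 -c "
from h import *
print(bot.get_obs()['position'],bot.get_obs()['grip_width'])"; python3 go.py .434 -.154 .10 -184;python3 go.py .434 -.154 .243 -184
```

```text
[0.47107831 0.21808143 0.24413598] 0.03405390005002417
slide [ -2.632 -14.728   5.755] twist [ 0.004  0.002 -1.183] rows 6.411880351990869 1.1058928123188962
slide [ -2.634 -14.723   0.035] twist [ 0.004  0.002 -1.183] rows 5.982816552962665 1.1058928123188962
```

Emit:
step_arm(slide=[[-0.2,-1.2,0],[-0.5,-3.2,0],[-0.9,-5.4,0],[-1.3,-7.6,0],[-1.8,-9.8,0],[-2.2,-12,0.8],[-2.5,-13.9,2.2],[-2.6,-14.7,4]], twist=[[0,0,-0.1],[0,0,-0.3],[0,0,-0.5],[0,0,-0.7],[0,0,-0.9],[0,0,-1.1],[0,0,-1.2],[0,0,-1.2]], gripper=[0.3,0.3,0.3,0.3,0.3,0.3,0.3,0.3])

```text
time: 6.55
position: [0.4328, -0.1554, 0.1427]
tcp_rot: [180.0, 0.1, 176.1]
force: [-0.0, 0.7, -0.8]
grip_width: 0.0338
gripper_force: 59.7
```

Emit:
step_arm(slide=[[0,0,1],[0,0,1.7],[0,0,1.7],[0,0,1.7]], twist=[[0,0,0],[0,0,0],[0,0,0],[0,0,0]], gripper=[0.3,0.3,0.3,0.3])

```text
time: 7.05
position: [0.4335, -0.1533, 0.1016]
tcp_rot: [-180.0, -0.0, 176.2]
force: [-0.3, -0.3, 0.1]
grip_width: 0.0335
gripper_force: 59.7
```

```bash
python3 go.py .434 -.154 .0075 -184; python3 -c "
from h import *
save('scene','s2')
a=cv2.imread('pics/s2.png')[120:320,150:400]; cv2.imwrite('pics/s2c.png',cv2.resize(a,None,fx=3,fy=3))"
```

```text
slide [-0.021 -0.027  3.763] twist [-0.001 -0.     0.019] rows 1.5053888350442446 0.01731619894891811
```

View pics/s2c.png

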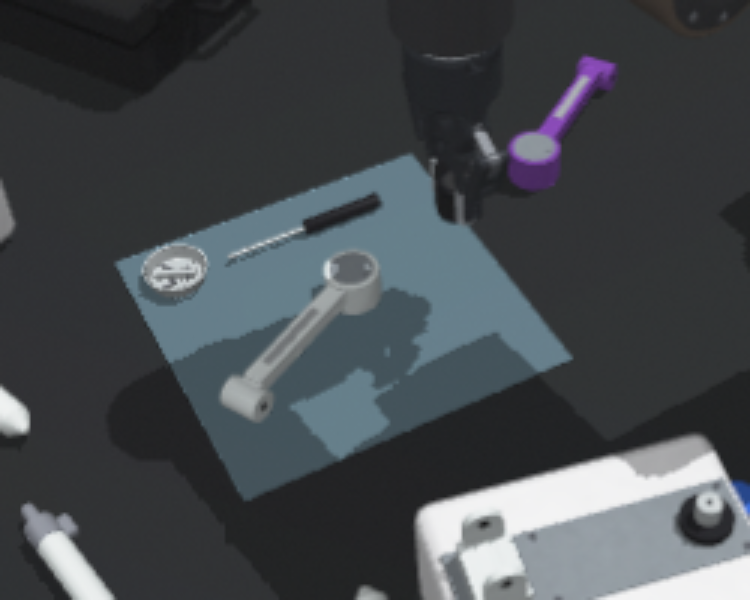

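The cap hangs upright in the fingers over the clear strip, and the pedestal is now exposed at crop position (708,510). I'll lower the cap.

Emit:
step_arm(slide=[[0,0,0.6],[0,0,1.5],[0,0,2.4],[0,0,3.1],[0,0,3.5],[0,0,3.65],[0,0,3.75],[0,0,3.78]], twist=[[0,0,0],[0,0,0],[0,0,0],[0,0,0],[0,0,0],[0,0,0],[0,0,0],[0,0,0]], gripper=[0.3,0.3,0.3,0.3,0.3,0.3,0.3,0.3])

```text
time: 8.1
position: [0.4337, -0.1533, 0.0071]
tcp_rot: [180.0, 0.0, 176.2]
force: [-0.2, -0.2, -0.5]
grip_width: 0.0336
gripper_force: 59.7
```

Emit:
step_arm(slide=[[0,0,0.02],[0,0,0.02]], twist=[[0,0,0],[0,0,0]], gripper=[0.3,0.3])

```text
time: 8.35
position: [0.4336, -0.1533, 0.0067]
tcp_rot: [180.0, 0.0, 176.2]
force: [0.4, 0.2, 2.8]
grip_width: 0.0339
gripper_force: 60.1
```

Emit:
step_arm(slide=[[0,0,0.02],[0,0,0.02],[0,0,0.02],[0,0,0.02],[0,0,0.02],[0,0,0.02],[0,0,0.02],[0,0,0.02]], twist=[[0,0,0],[0,0,0],[0,0,0],[0,0,0],[0,0,0],[0,0,0],[0,0,0],[0,0,0]], gripper=[0.3,0.5,0.7,0.9,0.9,0.9,0.9,0.9])

```text
time: 9.35
position: [0.4334, -0.1533, 0.0058]
tcp_rot: [180.0, 0.0, 176.2]
force: [0.8, 0.9, -0.5]
grip_width: 0.0769
gripper_force: 0.0
```

Emit:
step_arm(slide=[[0,0,-0.3],[0,0,-1],[0,0,-2],[0,0,-3],[0,0,-4],[0,0,-5],[0,0,-5.5],[0,0,-5.5]], twist=[[0,0,0],[0,0,0],[0,0,0],[0,0,0],[0,0,0],[0,0,0],[0,0,0],[0,0,0]], gripper=[0.9,0.9,0.9,0.9,0.9,0.9,0.9,0.9])

```text
time: 10.35
position: [0.4337, -0.1533, 0.1439]
tcp_rot: [180.0, 0.1, 176.2]
force: [0.4, 0.3, -1.0]
grip_width: 0.0766
gripper_force: 0.0
```

```bash
python3 go.py .556 -.177 .146 -155.5
```

```text
slide [-4.944 -0.62  -0.073] twist [-1.000e-03  1.100e-02 -2.834e+00] rows 1.9932491677287667 2.6482398257025968
```

Emit:
step_arm(slide=[[-1,-0.1,0],[-2.2,-0.3,0],[-3.4,-0.4,0],[-4.4,-0.5,0],[-4.9,-0.6,0],[-4.9,-0.6,0],[-4.9,-0.6,0],[-4.9,-0.6,0]], twist=[[0,0,-0.5],[0,0,-1.2],[0,0,-1.9],[0,0,-2.5],[0,0,-2.8],[0,0,-2.8],[0,0,-2.8],[0,0,-2.8]], gripper=[0.9,0.9,0.9,0.9,0.9,0.9,0.9,0.9])

```text
time: 11.35
position: [0.5539, -0.1763, 0.1432]
tcp_rot: [180.0, -0.0, -155.9]
force: [0.5, -0.5, -0.2]
grip_width: 0.077
gripper_force: 0.0
```

```bash
python3 -c "
from h import *
save('wrist','w4');save('top','top4');print(bot.get_obs()['position'],bot.get_obs()['tcp_rot'])"
```

```text
[ 0.55420736 -0.17634573  0.14347405] [-1.79996115e+02  1.64762322e-02 -1.55850565e+02]
```

View pics/w4.png

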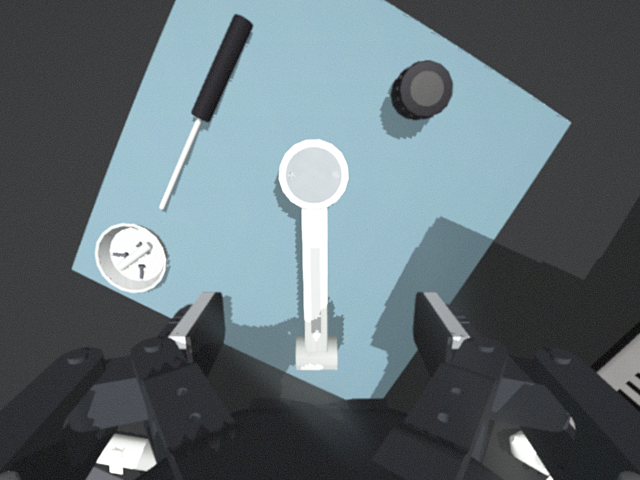

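The cap stands upright on the mat near (425,90). The head's top centre is at (314,174), the bar runs down x≈314–316, and the lug is at (317,350).

```bash
python3 - <<'E'
from h import *
np.set_printoptions(precision=4,suppress=True)
c=load('w4'); h=pix2w(c,(314,174),.037)[0]; a,b,l=pix2w(c,[(314,213),(316,333),(317,342)],[.033,.033,.031])
for q in (b,l,a):
    print(q,np.degrees(np.arctan2(*(q-h)[1::-1])),np.linalg.norm((q-h)[:2]))
d=(l-h)[:2]/np.linalg.norm((l-h)[:2]); print('h',h,'bal',h[:2]+.046*d)
E
python3 go.py .556 -.178 .0065 -155.5
```

```text
[ 0.6261 -0.1472  0.033 ] 24.616589902901804 0.12261549423633582
[ 0.6341 -0.1427  0.031 ] 24.911648169179443 0.13180180861701243
[ 0.5399 -0.1871  0.033 ] 23.831120522768167 0.027654950981129613
h [ 0.5146 -0.1982  0.037 ] bal [ 0.5563 -0.1789]
slide [-0.037 -0.089  5.479] twist [-0.     0.002 -0.035] rows 2.1919323236476758 0.03280126739279044
```

Emit:
step_arm(slide=[[0,-0.05,0.8],[0,-0.1,2],[0,-0.1,3.2],[0,-0.1,4.2],[0,-0.1,5],[0,-0.1,5.3],[0,-0.1,5.45],[0,-0.1,5.45]], twist=[[0,0,0],[0,0,0],[0,0,0],[0,0,0],[0,0,0],[0,0,0],[0,0,0],[0,0,0]], gripper=[0.9,0.9,0.9,0.9,0.9,0.9,0.9,0.9])

```text
time: 12.45
position: [0.5559, -0.1787, 0.0075]
tcp_rot: [-180.0, 0.0, -155.8]
force: [-0.0, 0.3, 0.4]
grip_width: 0.0768
gripper_force: 0.0
```

Emit:
step_arm(slide=[[0,0,0],[0,0,0],[0,0,0],[0,0,0],[0,0,0],[0,0,0],[0,0,0],[0,0,0]], twist=[[0,0,0],[0,0,0],[0,0,0],[0,0,0],[0,0,0],[0,0,0],[0,0,0],[0,0,0]], gripper=[0.5,0.1,0.1,0.1,0.1,0.1,0.1,0.1])

```text
time: 13.45
position: [0.5559, -0.1788, 0.0075]
tcp_rot: [-180.0, 0.0, -155.8]
force: [-1.4, -0.2, 4.8]
grip_width: 0.0168
gripper_force: 59.6
```

Gripped the bar. I'll lift slowly, then go on to transport height.

Emit:
step_arm(slide=[[0,0,-0.2],[0,0,-0.6],[0,0,-1.2],[0,0,-2],[0,0,-2.5],[0,0,-2.6],[0,0,-2.6],[0,0,-2.6]], twist=[[0,0,0],[0,0,0],[0,0,0],[0,0,0],[0,0,0],[0,0,0],[0,0,0],[0,0,0]], gripper=[0.1,0.1,0.1,0.1,0.1,0.1,0.1,0.1])

```text
time: 14.45
position: [0.5551, -0.1787, 0.0713]
tcp_rot: [180.0, -0.1, -155.8]
force: [-0.7, 0.2, -3.6]
grip_width: 0.0169
gripper_force: 58.6
```

Emit:
step_arm(slide=[[0,0,-0.4],[0,0,-1.2],[0,0,-2.2],[0,0,-3.4],[0,0,-4.6],[0,0,-5.8],[0,0,-6.6],[0,0,-7]], twist=[[0,0,0],[0,0,0],[0,0,0],[0,0,0],[0,0,0],[0,0,0],[0,0,0],[0,0,0]], gripper=[0.1,0.1,0.1,0.1,0.1,0.1,0.1,0.1])

```text
time: 15.45
position: [0.5559, -0.1788, 0.2485]
tcp_rot: [-180.0, 0.1, -155.8]
force: [-0.6, 0.3, -3.2]
grip_width: 0.0172
gripper_force: 58.6
```

```bash
python3 - <<'E'
from h import *
import time
np.set_printoptions(precision=4,suppress=True)
save('wrist','w5'); save('top','top5'); save('scene','s5')
E
python3 - <<'E'
import cv2,numpy as np
a=cv2.imread('pics/top5.png')[140:300,140:340]; b=cv2.imread('pics/w5.png')
cv2.imwrite('pics/m5.png',np.vstack([cv2.resize(a,(500,400),interpolation=cv2.INTER_CUBIC)[:, :],]) if 0 else np.hstack([cv2.resize(a,(450,360),interpolation=cv2.INTER_CUBIC),cv2.resize(b,None,fx=.5,fy=.5)[:, 40:280] if 0 else cv2.copyMakeBorder(cv2.resize(b,(350,262)),0,98,0,0,cv2.BORDER_CONSTANT)]))
E
```

```text
(no output)
```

View pics/m5.png

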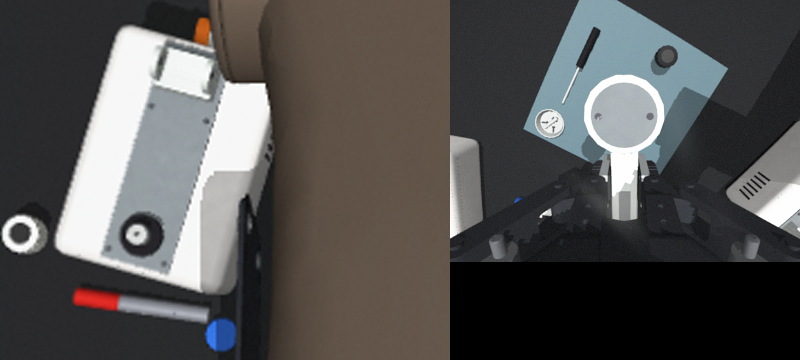

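The crop of the top view shows the bare post at (137,234), i.e. full-image (200.9,244), and deck screws at (151,104), (206,121), (107,249) and (166,265). The wrist inset shows the arm held level with the head centred and the cap still standing on the mat.

```bash
python3 - <<'E'
from h import *
np.set_printoptions(precision=4,suppress=True)
c=load('top5'); f=lambda q:np.array(q)/2.25+140
p=pix2w(c,f((137,234)),.144)[0]; s=pix2w(c,f([(151,104),(206,121),(107,249),(166,265)]),.121)
print('ped',p,'scene',pix2w(load('s2'),(386,285.3),.144)); print(s)
e=s[:2].mean(0)-s[2:].mean(0); print(np.degrees(np.arctan2(e[1],e[0])))
u=np.array([np.cos(np.radians(-15.7)),np.sin(np.radians(-15.7))])
w=np.array([[.4473,.1979],[.4611,.247],[.5761,.1618],[.5889,.211]])
print('scr mid top',s.mean(0),'wrist',w.mean(0), 'ped rel', (p[:2]-s.mean(0)[:2])@u, 'mount', p[:2]+.15*u, 'mount scene', pix2w(load('s2'),[(150+484/3,120+523/3),(150+506/3,120+582/3)],.168))
# held sampler: head in wrist view (tool frame)
o=bot.get_obs(); w5=load('w5'); b=pix2w(w5,((624-450)/350*640,115/262*480),o['position'][2]-.0075+.037)[0]
Rm=R.from_euler('xyz',o['tcp_rot'],degrees=True); print('head in tool',Rm.inv().apply(b-o['position']))
E
```

```text
ped [0.4711 0.2171 0.144 ] scene [[0.4687 0.2143 0.144 ]]
[[0.5906 0.2115 0.121 ]
 [0.5748 0.1615 0.121 ]
 [0.4593 0.2489 0.121 ]
 [0.4448 0.196  0.121 ]]
-15.368258648490173
scr mid top [0.5174 0.2045 0.121 ] wrist [0.5183 0.2044] ped rel -0.04797692445962396 mount [0.6155 0.1766] mount scene [[0.6128 0.1632 0.168 ]
 [0.6257 0.2072 0.168 ]]
head in tool [ 0.0451 -0.0013 -0.0295]
```

```bash
python3 go.py .5147 .206 .245 -195.3
```

```text
slide [-4.809 14.706  0.08 ] twist [2.000e-03 1.000e-03 3.946e+00] rows 6.188910348548813 3.687812971020984
```

Emit:
step_arm(slide=[[-0.2,0.6,0],[-0.6,1.8,0],[-1.1,3.4,0],[-1.7,5.1,0],[-2.3,7,0],[-2.9,8.9,0],[-3.5,10.7,0],[-4,12.3,0]], twist=[[0,0,0.15],[0,0,0.5],[0,0,0.9],[0,0,1.4],[0,0,1.9],[0,0,2.4],[0,0,2.9],[0,0,3.3]], gripper=[0.1,0.1,0.1,0.1,0.1,0.1,0.1,0.1])

```text
time: 16.6
position: [0.52, 0.1442, 0.2458]
tcp_rot: [-179.9, -0.1, 171.0]
force: [1.0, 0.8, -2.5]
grip_width: 0.0172
gripper_force: 58.9
```

```bash
python3 go.py .5147 .206 .245 -195.3
```

```text
slide [0.594 2.408 0.029] twist [-0.007 -0.009  0.635] rows 0.9921092948045247 0.5931469541465331
```

Emit:
step_arm(slide=[[0.3,1.2,0],[0.5,2,0],[0.6,2.4,0],[0.6,2.4,0],[0.6,2.4,0]], twist=[[0,0,0.3],[0,0,0.55],[0,0,0.64],[0,0,0.64],[0,0,0.64]], gripper=[0.1,0.1,0.1,0.1,0.1])

```text
time: 17.23
position: [0.5153, 0.2036, 0.2467]
tcp_rot: [-180.0, -0.0, 164.8]
force: [0.0, 0.7, -2.5]
grip_width: 0.0173
gripper_force: 58.9
```

```bash
python3 go.py .5147 .206 .19 -195.3
```

```text
slide [0.046 0.09  2.27 ] twist [-0.003 -0.002  0.007] rows 0.9087801254463791 0.00757178235092294
```

Emit:
step_arm(slide=[[0,0.1,0.4],[0,0.1,0.9],[0,0.1,1.4],[0,0.1,1.8],[0,0.1,2.1],[0,0.1,2.25],[0,0.1,2.25],[0,0.1,2.25]], twist=[[0,0,0],[0,0,0],[0,0,0],[0,0,0],[0,0,0],[0,0,0],[0,0,0],[0,0,0]], gripper=[0.1,0.1,0.1,0.1,0.1,0.1,0.1,0.1])

```text
time: 18.23
position: [0.5162, 0.2069, 0.1912]
tcp_rot: [180.0, 0.0, 164.8]
force: [-0.0, 0.0, -4.5]
grip_width: 0.0165
gripper_force: 58.9
```

```bash
python3 - <<'E'
from h import *
o=bot.get_obs();print(o['position'],o['tcp_rot'],abs(o['qvel']).max())
save('wrist','w6');save('top','top6');save('scene','s6')
b=cv2.imread('pics/w6.png');s=cv2.imread('pics/s6.png')[220:400,260:460]
cv2.imwrite('pics/m6.png',np.hstack([cv2.resize(s,(400,360),interpolation=cv2.INTER_CUBIC),cv2.copyMakeBorder(cv2.resize(b,(400,300)),0,60,0,0,cv2.BORDER_CONSTANT)]))
E
```

```text
[0.51620178 0.20689937 0.19117744] [1.79968854e+02 2.76603844e-02 1.64771302e+02] 0.1103330846393045
```

View pics/m6.png

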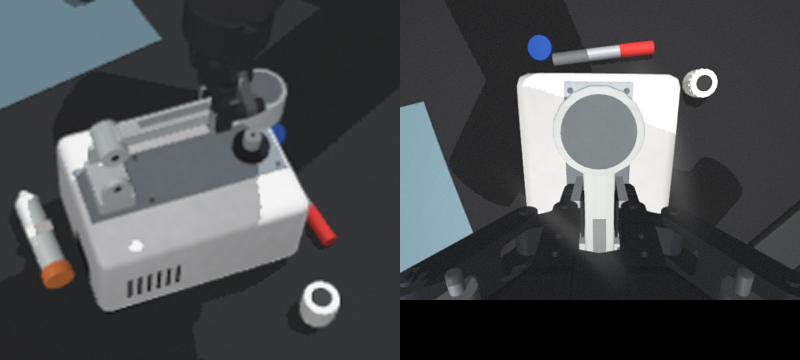

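The scene crop shows the arm level above the instrument, lug bore end at (114,158) above the fork, and head at about (258,100) above the post; the wrist inset shows the head centred across the deck plate. I'll check these numerically.

```bash
python3 - <<'E'
from h import *
np.set_printoptions(precision=4,suppress=True)
o=bot.get_obs();z=o['position'][2]-.0045; c=load('s6')
f=lambda q:np.array(q,float)/2+[260,220]
bore=pix2w(c,f((114,158)),z+.014)[0]
yaw=np.radians(-15.3);u=np.array([np.cos(yaw),np.sin(yaw)]);n=np.array([-u[1],u[0]])
lug=bore[:2]-.017*n
h=pix2w(load('w6'),((599-400)*1.6,132*1.6),z+.034)[0]
mb=pix2w(c,f((118,188)),.158)[0][:2]-.0265*n
print('lug',lug,'mount(fork bore, scene)',mb,'head wrist',h,'head scene',pix2w(c,f((258,91)),z+.034),'post scene',pix2w(c,f((252,135)),.144))
print('lug from head',h[:2]+.15*u)
E
```

```text
lug [0.6175 0.1798] mount(fork bore, scene) [0.6146 0.1768] head wrist [0.4727 0.218  0.2206] head scene [[0.477  0.2203 0.2206]] post scene [[0.4721 0.2185 0.144 ]]
lug from head [0.6174 0.1784]
```

```bash
python3 -c "
from cell import bot
print(bot.close_job())"
```

```text
the job is handed in; nothing more can be done
None
```

I handed the job in with the cap standing mouth down on the mat and the sampling arm held level and still above the instrument: head about 43 mm above the pedestal, head and lug within about 4 mm of their places by camera; the judge returned no verdict.

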